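# Roll the amber vial up to the label reader

### The job

Pick up the blue-handled paddle and use it to roll the amber sample vial gently along its lane until it lies at the label reader, on the green patch. Touch the vial with the paddle only, keep it in its lane, and leave the clear vial in the other lane where it is. Then stand the paddle upright on the bench again, clear of the track, and let go.

Things in the scene. Friction and masses are not known exactly. Their poses are not given: they have to be found in the camera images.
- paddle: Paddle standing on the bench, 110 mm tall, 120 g, both sides alike. Origin: centre of its underside; z up. Below, an orange block, 26 mm along x, 44 mm along y, 45 mm high; its 44 mm wide faces (+x and -x) are for pushing. Above it a blue rectangular handle, 16 mm along x, 24 mm along y, from 45 to 110 mm high.
- amber_vial: The vial to roll: closed, amber glass with white cap, 28 mm in diameter, 58 mm long, about 40 g, lying on its side across one of the track's two lanes (either). Origin: centre of the cylinder; y is its long axis. It turns as it rolls; pushed slowly, it stops within a few mm when the paddle stops.
- clear_vial: Same size of vial, but colourless with a blue cap, lying across the other lane; to be left alone. Origin: centre of the cylinder; y is the long axis.
- track: Fixed grey two-lane track. Origin at bench height below the dividing wall; x along the lanes to the white reader, z up. Lane floors 10 mm up, x -150 (open end) to +120 mm, where the reader's face stops a vial (its centre then at x 106). Lanes centred at y -36 and +36, 66 wide; wall tops 26 mm up. Reader 45 mm high, x 120 to 170. Green patch x 90 to 120 in each lane. Vials start at x -75 to -35.
Mind the look-alikes: they are no part of the job. Of the things that look like the paddle, take the one that is nearest to the robot's base at the start.

How it is judged (in metres and radians):
On the way, in this order (a step that is already met when the one before it is completed fails the run):
1. the paddle is lifted off the bench (height (world z) of paddle above 0.012 m), for 0.1 s.
2. the amber vial is in its lane within 15 mm of touching the reader (x of amber_vial in the frame of track above 0.091 m and z of amber_vial in the frame of track below 0.032 m), for 0.2 s.
At the end, for the whole second after the job is handed in: The amber vial lies still in its lane, its centre within 15 mm of where it touches the reader; the clear vial is within 15 mm of its starting place; the paddle stands still and upright (within 10 degrees) on the bench, not on the track (all of step 2 and x of amber_vial in the frame of track below 0.115 m and z of amber_vial in the frame of track above 0.018 m and linear speed of each of amber_vial, paddle below 0.02 m/s and distance of clear_vial from where it was at the start of the episode below 0.015 m and angle between paddle's own z axis and vertical below 0.17 rad and height (world z) of paddle between -0.006 and 0.006 m).
It fails at once if the fingers or the arm touch the amber vial (contact force between any of the fingers, the arm and amber_vial above 0.3 N).
It fails at once if the amber vial is knocked along faster than 0.25 m/s (linear speed of amber_vial above 0.25 m/s).
It fails at once if the paddle presses on the amber vial with more than 40 N (contact force between paddle and amber_vial above 40 N).
It fails at once if the amber vial leaves its lane (rises more than 15 mm off the lane floor) (z of amber_vial in the frame of track above 0.039 m).
It fails at once if the clear vial is moved more than 15 mm (distance of clear_vial from where it was at the start of the episode above 0.015 m).
It also fails if it takes over 58 s, if anything falls off the work surface, if the arm or the gripper's body presses on something with over 40 N, if the wrist force passes 120 N, or if a joint passes its speed limit or range.

### The arm

A 6-joint arm with a two-finger parallel gripper is mounted at the origin on the work surface. World frame = base frame: x ahead of the robot, y to its left, z up, the work surface at z = 0. Lengths are in mm, angles in rad, forces in N, time in s.
With the tool pointing down it reaches from about 275 to 725 mm from the base axis. Payload 5.6 kg.
Tool frame: the origin (TCP) lies on the centre line of the jaws, within the pads' length; the fingertips stand 22 mm ahead of it and the grasp point (between the pads) lies 3 mm ahead of it (r.tip_extent is the x of the fingertips in the tool frame, in mm); x points along the fingers, y is the direction in which the jaws open and shut, and the axes are right-handed (so a half turn about x gives the same grasp; the last joint's range is limited). The gripper opens to 85 mm and grips with 20 to 120 N. Pads are 22 mm wide; open, the fingers measure 114 mm over their backs; the gripper's body (76 mm by 85 mm) begins 54 mm behind the grasp point. The pads swing forward as they close: fully open they stand 13 mm farther back than shut.
Start: joints at [1.512, 0.255, 0.108, 0, -1.424, -0.285], TCP at [185.36, 517.817, 253.283] pointing down, gripper open.
Joint ranges: [-2.95, 2.95], [-1.21, 1.97], [-1.09, 1.5], [-2.87, 1.71], [-2.94, -0.07], [-3.05, 3.05]. Speed limits (rad/s): [2.57, 2.57, 3.14, 3.14, 3.14, 3.14].

### API

Orientations are given as a 3x3 rotation matrix whose columns are the frame's x, y, z axes.
In Python, from bench import r, optics gives the robot as it stands.
- The arm moves only by the tool play_rows, never from a script. Its argument "series" is text: rows parted by semicolons, each of 6 numbers parted by spaces: the shift along the tool's x, y, z in cm, then the turn, a rotation vector about the tool's x, y, z in rad. In form: x y z wx wy wz; .... A call has 1 to 8 rows; each row is the pose to reach, as a shift and turn from the pose commanded when the call began, along the tool's axes at that moment; what a row does not reach only later rows make up. A row lasts 1/10 s, in which the tool goes at most 50 mm and 8.59 degrees, less where a joint would pass 70% of its speed; a pose out of reach is approached as far as the arm can. A call with a gripper value outside its range is refused whole. "gripper" is the gripper command: -1 is fully open, 1 is shut, values between are in proportion, set as the call begins (left out, the last holds). The fingers move at their own pace and stop on an object; "newtons" is the grip in N (left out, the last holds). Time passes only in rows, so rows that repeat a pose let the fingers close. It gives the time, the measured TCP pose, the force and the opening at its end, in the units of the state.
- r.read_state(): the state, without advancing time (a new reading comes with each control period).
- optics.get_image(name): name is "scene" or "side" or "wrist"; returns the picture (384x512x3 uint8, red, green, blue); there is no depth.
- optics.camera_info(name): a dict with "fov_y" (degrees; the focal length in pixels is half the picture's height over the tangent of half this angle, whatever the lens; pixels are square), "cx", "cy" (the principal point, pixels), "origin" and "attitude" of the camera in the world. Camera axes: x right, y down, z forward; pixel columns grow to the right and rows downward; lengths in mm; the calibration is good to about 2 mm. A picture is of the moment at which its call begins: read the wrist's pose just before it. camera_info takes no time and is no camera call; for the wrist camera it gives the pose at the moment of the call.
- r.hand_in(): hands the job in, once; it reports no verdict.
The state is a dict: "t": time; "joints": joint angles; "joint_velocities": joint speeds; "effort": joint torques, N m; "tcp_pos": TCP position; "orientation": TCP orientation; "wrist_force": force on the tool from outside, world axes, zero at the start; "wrist_torque": the same for the moment, N m; "opening": opening from 0.0 (shut) to 1.0 (fully open).
Only numpy, scipy, OpenCV 4.12 (cv2) and the standard library are available. Lean on these libraries where they do the work, as an engineer would, in place of code of your own. Each camera call takes 0.05 s, during which the arm holds its last target.

## Working session

There is one attempt and no reset: what is moved stays moved. The work goes in short steps, Python scripts to look and compute and a tool call to move; the robot and the scene stay as the last step left them, time stands still between calls to the robot, and variables do not carry over. Pictures are saved under pics/ and viewed, and the job is handed in when it is done.

Besides the shell and the picture viewer there is one more tool, called after "Call:" as name(argument=value, ...) on one line, values as JSON. play_rows: Moves the arm, as the interface text tells. Its arguments: {"type":"object","properties":{"series":{"type":"string"},"gripper":{"type":"number"},"newtons":{"type":"number"}},"required":["series"]}

```bash
mkdir -p pics; ls; python3 - <<'E'
from bench import r, optics
import cv2
for n in ["scene","side","wrist"]:
    print(n,optics.camera_info(n))
    cv2.imwrite(f"pics/{n}0.png",cv2.resize(optics.get_image(n)[:,:,::-1],(800,600),interpolation=cv2.INTER_CUBIC))
print(r.read_state(), r.tip_extent)
E
```

```text
pics
scene {'fov_y': 46.68507800861333, 'cx': 258.4120790980521, 'cy': 196.2584265827136, 'origin': array([1086.72186387,  358.29202732,  505.3425491 ]), 'attitude': array([[-0.68742927,  0.36796821, -0.6261313 ],
       [ 0.72621428,  0.35698945, -0.58751285],
       [ 0.00733621, -0.85857902, -0.51262876]])}
side {'fov_y': 50.60899328783998, 'cx': 247.681621037153, 'cy': 185.2970415257853, 'origin': array([459.19585834, 385.93609269, 629.68942559]), 'attitude': array([[-0.99214397, -0.08655426,  0.09032554],
       [-0.12472359,  0.74043153, -0.6604583 ],
       [-0.0097144 , -0.66653545, -0.74541004]])}
wrist {'fov_y': 66.55311796986678, 'cx': 255.98357707738543, 'cy': 193.3745791690136, 'origin': array([250.74659191, 494.22253652, 373.11785285]), 'attitude': array([[-0.3369036 , -0.9048608 , -0.26023624],
       [-0.94153812,  0.32418669,  0.09170037],
       [ 0.00138905,  0.27591653, -0.9611806 ]])}
{'t': 0.15, 'joints': array([ 1.51157854e+00,  2.55631870e-01,  1.07286579e-01, -3.26439512e-04,
       -1.42388029e+00, -2.84583814e-01]), 'joint_velocities': array([-0.00134717, -0.00186546,  0.00391222,  0.00151257, -0.00089609,
       -0.00028158]), 'effort': array([-3.67854991e-04, -3.86945879e+01,  2.38080311e+01,  5.36659643e+00,
       -4.60462645e-03,  5.38306359e-07]), 'tcp_pos': array([185.24281311, 517.51087604, 252.59073981]), 'orientation': array([[-4.06944180e-04, -3.37113563e-01, -9.41463903e-01],
       [-1.40762973e-03, -9.41462855e-01,  3.37113797e-01],
       [-9.99998926e-01,  1.46241907e-03, -9.14082443e-05]]), 'wrist_force': array([ 0.57066535,  0.55370965, -0.46889949]), 'wrist_torque': array([-0.03554876, -0.02751734,  0.03640323]), 'opening': 0.9971488478445272} 22.0
```

View pics/scene0.png

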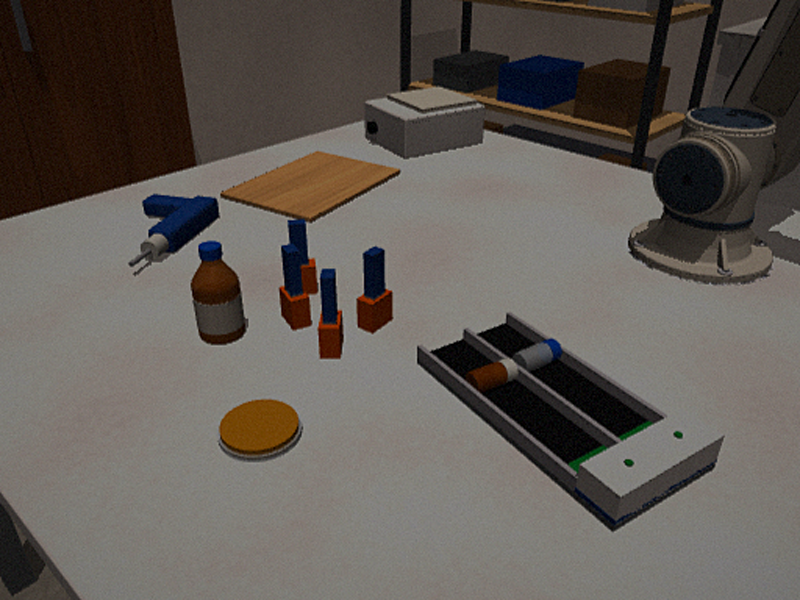

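View pics/side0.png

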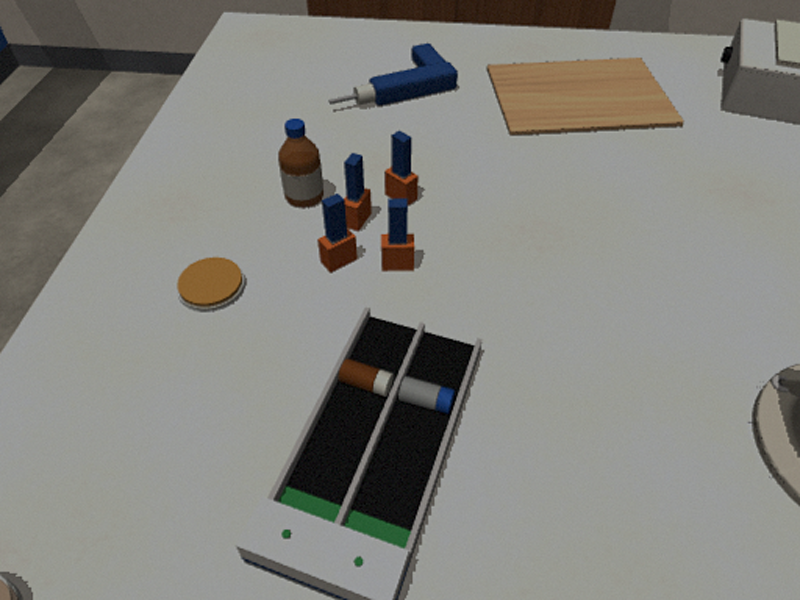

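View pics/wrist0.png

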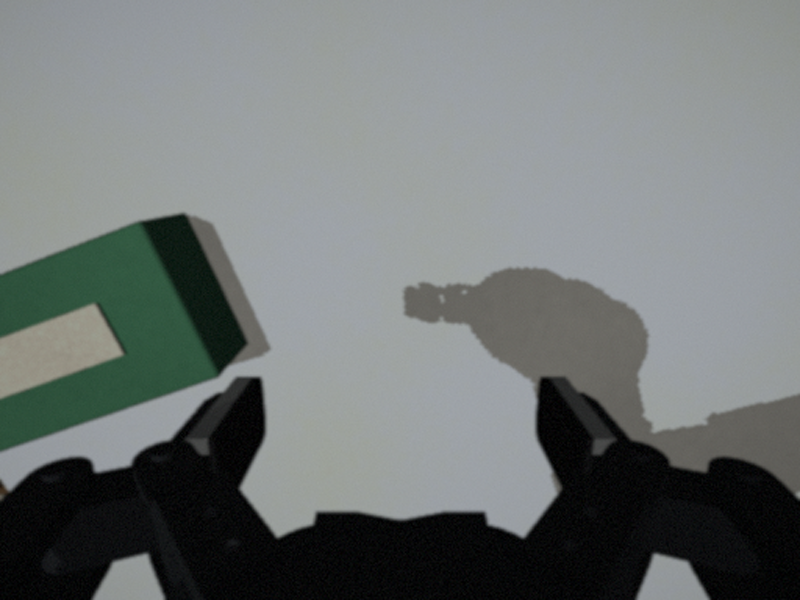

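```bash
cat > h.py <<'E'
import numpy as np, cv2
from bench import r, optics
def ray(n,u,v,ci=None):
    c=ci or optics.camera_info(n); f=192/np.tan(np.radians(c['fov_y']/2))
    d=c['attitude']@np.array([(u-c['cx'])/f,(v-c['cy'])/f,1.]); return np.array(c['origin']),d
def px(n,u,v,z,ci=None):
    o,d=ray(n,u,v,ci); return o+d*(z-o[2])/d[2]
def proj(n,P,ci=None):
    c=ci or optics.camera_info(n); f=192/np.tan(np.radians(c['fov_y']/2))
    q=(np.atleast_2d(P)-c['origin'])@c['attitude']; return np.c_[c['cx']+f*q[:,0]/q[:,2],c['cy']+f*q[:,1]/q[:,2]]
def crop(n,u0,v0,u1,v1,k,name,im=None):
    im=optics.get_image(n) if im is None else im
    a=cv2.resize(im[v0:v1,u0:u1,::-1],None,fx=k,fy=k,interpolation=cv2.INTER_CUBIC)
    a=np.clip(a.astype(float)*1.5,0,255).astype(np.uint8)
    cv2.imwrite(f'pics/{name}.png',a)
E
python3 - <<'E'
from h import *
for n,l in (("side",[(398,269),(338,268),(358,226),(403,202)]),("scene",[(375,330),(330,356),(297,325),(305,292)])):
    for u,v in l:
        p=px(n,u/1.5625,v/1.5625,0); print(n,u,v,p.round(),np.hypot(*p[:2]).round())
crop("side",140,190,310,384,3,"s1"); crop("side",170,70,290,180,6,"s2"); crop("scene",260,195,470,340,3.8,"c1"); crop("scene",170,130,260,235,5.5,"c2")
E
```

```text
side 398 269 [ 525. -211.    0.] 566.0
side 338 268 [ 607. -204.    0.] 641.0
side 358 226 [ 593. -291.    0.] 661.0
side 403 202 [ 534. -352.    0.] 639.0
scene 375 330 [ 541. -207.    0.] 579.0
scene 330 356 [ 623. -204.    0.] 656.0
scene 297 325 [ 605. -291.    0.] 672.0
scene 305 292 [ 540. -354.    0.] 645.0
```

View pics/s1.png

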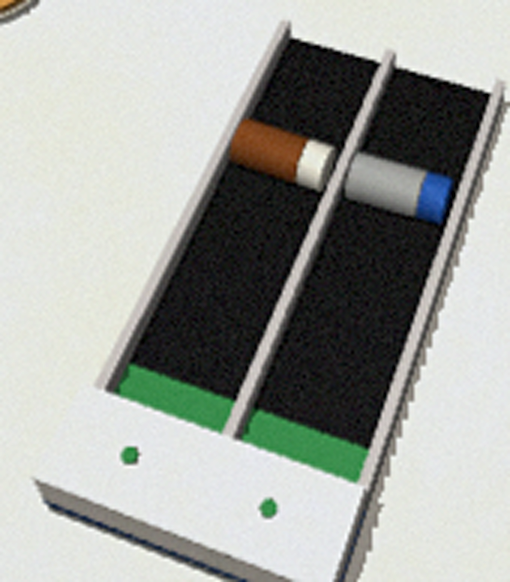

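View pics/s2.png

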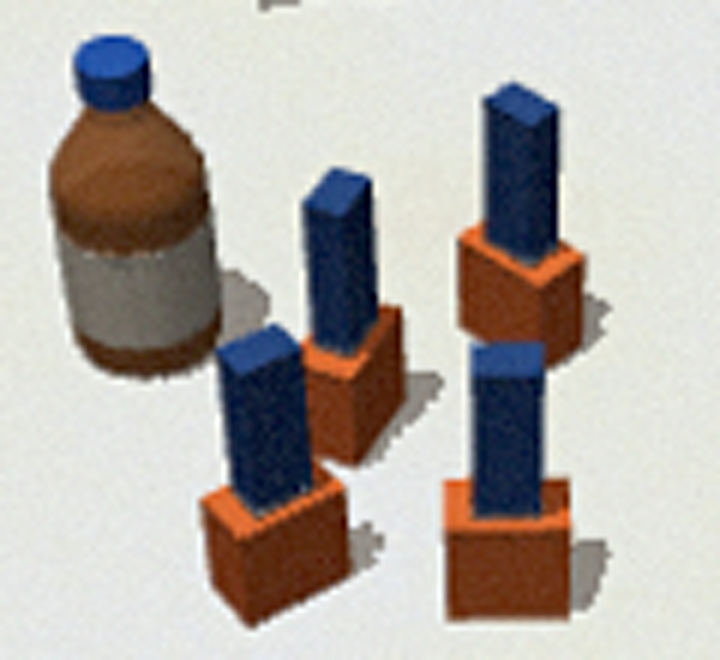

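View pics/c1.png

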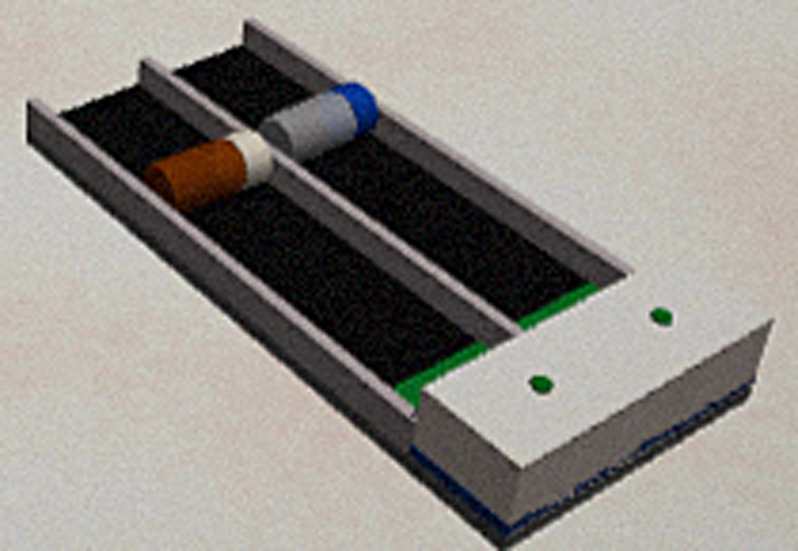

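View pics/c2.png

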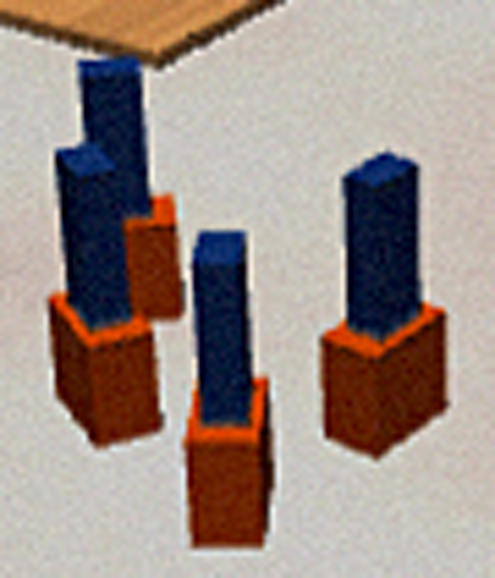

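```bash
cat > fit.py <<'E'
from h import *
from scipy.optimize import least_squares
C={n:optics.camera_info(n) for n in("side","scene")}
def T(p,P): 
    c,s=np.cos(p[2]),np.sin(p[2]); P=np.array(P,float)
    return np.c_[p[0]+c*P[:,0]-s*P[:,1],p[1]+s*P[:,0]+c*P[:,1],P[:,2]]
def fit(obs,p0,bias=True):
    # obs: cam-> list (P, (u,v))
    def f(q):
        o=[]
        for i,n in enumerate(obs):
            pr=proj(n,T(q,[a for a,_ in obs[n]]),C[n]); o.append((pr-np.array([b for _,b in obs[n]])-(q[3+2*i:5+2*i])).ravel())
        return np.r_[np.concatenate(o),q[3:7]*.5]
    s=least_squares(f,np.r_[p0,np.zeros(4)]); print(s.x.round(3)); print(f(s.x).round(1)[:-4].reshape(-1,2)); return s.x
E
python3 - <<'E'
from fit import *
S=lambda x,y:((x+.5)/6+170-.5,(y+.5)/6+70-.5)
K=lambda x,y:((x+.5)/5.5+170-.5,(y+.5)/5.5+130-.5)
# local: x axis toward world +y at yaw pi/2: (x,y)-> front face = +x ; y -> -X world = image right in side
obs={"side":[((13,-22,0),S(447,617)),((13,22,0),S(570,619)),((13,-22,45),S(447,528)),((13,22,45),S(570,528)),((-13,-22,45),S(445,481)),((-13,22,45),S(570,481)),
 ((8,-12,110),S(474,376)),((8,12,110),S(545,376)),((-8,-12,110),S(474,343)),((-8,12,110),S(545,343))],
"scene":[((-13,-22,0),K(327,435)),((13,-22,0),K(376,458)),((13,22,0),K(446,407)),((-13,-22,45),K(322,335)),((13,-22,45),K(376,355)),((13,22,45),K(444,309)),
 ((-8,-12,110),K(344,180)),((8,12,110),K(418,165)),((-8,12,110),K(389,153))]}
fit(obs,[525,-221,np.pi/2])
S=lambda x,y:((x+.5)/3+140-.5,(y+.5)/3+190-.5)
K=lambda x,y:((x+.5)/3.8+260-.5,(y+.5)/3.8+195-.5)
obs={"side":[((90,-69,10),S(132,366)),((90,3,10),S(251,408)),((-150,-69,10),S(288,38)),((-150,3,10),S(395,68)),((-150,0,26),S(391,50)),((120,0,26),S(233,435))],
"scene":[((-150,-75,26),K(28,100)),((-150,0,26),K(147,59)),((-150,75,26),K(247,20)),((-150,69,10),K(240,47)),((-150,-3,10),K(138,88))]}
q=fit(obs,[540,80,1.4])
R=lambda yaw:np.array([[np.cos(yaw),-np.sin(yaw)],[np.sin(yaw),np.cos(yaw)]])
# vials: centre of visible silhouette, at approx z=24+ 
for nm,n,uv in(("amber","side",S(283,155)),("clear","side",S(398,187)),("amber","scene",K(208,172)),("clear","scene",K(318,122))):
    p=px(n,*uv,26); print(nm,n,p.round(1),(R(q[2]).T@(p[:2]-q[:2])).round(1))
E
```

```text
[ 5.26584e+02 -2.22186e+02  1.69300e+00  4.09000e-01 -1.53000e-01
 -2.50000e-01 -6.93000e-01]
[[-0.   0.6]
 [ 0.   0.2]
 [-0.4  0.3]
 [ 0.5  0.2]
 [ 0.  -0.5]
 [ 0.2 -0.6]
 [-0.3 -0.1]
 [ 0.2 -0.2]
 [-0.3  0. ]
 [ 0.1 -0. ]
 [-0.5  0.3]
 [ 0.2  0.2]
 [ 0.2  0.6]
 [-0.2  0.1]
 [-0.1  0.3]
 [ 0.6  0.2]
 [ 0.1 -1.1]
 [ 0.3 -0.4]
 [-0.7 -0.3]]
[515.156  40.521   1.353   0.854  -1.67   -1.917  -2.149]
[[ 0.1 -1.3]
 [ 1.9 -0.9]
 [ 0.6 -0.3]
 [-0.3 -0.9]
 [-0.2 -0.5]
 [-1.9  3.4]
 [-0.2  0.6]
 [-1.  -0.1]
 [ 0.9 -0.3]
 [-0.  -0.1]
 [-0.2 -0.6]]
amber side [539.8 -13.7  26. ] [-47.6 -35.8]
clear side [4.704e+02 3.000e-01 2.600e+01] [-48.9  35. ]
amber scene [542.6 -12.7  26. ] [-46.  -38.3]
clear scene [471.1   1.4  26. ] [-47.8  34.5]
```

```bash
cat > go.py <<'E'
from h import *
from scipy.spatial.transform import Rotation as Ro
def plan(x,y,z,yawdeg):
    s=r.read_state(); R=s['orientation']; a=np.radians(yawdeg)
    tx=np.array([0,0,-1.]); ty=np.array([np.cos(a),np.sin(a),0]); Rt=np.c_[tx,ty,np.cross(tx,ty)]
    d=R.T@(np.array([x,y,z])-s['tcp_pos'])/10; w=Ro.from_matrix(R.T@Rt).as_rotvec()
    print('t',round(s['t'],2),'at',s['tcp_pos'].round(1),'shift cm',d.round(2),'len',np.linalg.norm(d).round(1),'turn',w.round(4)); return d,w
E
python3 - <<'E'
from go import *
plan(526.6,-222.2,230,-83)
E
python3 - <<'E'
from fit import *
S=lambda x,y:((x+.5)/3+140-.5,(y+.5)/3+190-.5)
K=lambda x,y:((x+.5)/3.8+260-.5,(y+.5)/3.8+195-.5)
obs={"side":[((90,-69,10),S(132,366)),((90,3,10),S(251,408)),((-150,-69,10),S(288,38)),((-150,3,10),S(395,68)),((-150,0,26),S(391,50))],
"scene":[((-150,-75,26),K(28,100)),((-150,0,26),K(147,59)),((-150,75,26),K(247,20)),((-150,69,10),K(240,47)),((-150,-3,10),K(138,88))]}
q=fit(obs,[540,80,1.4])
E
```

```text
t 0.35 at [185.3 517.7 253.1] shift cm [  2.34  58.15 -57.07] len 81.5 turn [-4.66e-01  1.00e-04 -4.00e-04]
[ 5.16659e+02  4.55180e+01  1.34800e+00  1.45000e-01 -1.46000e-01
 -2.77000e-01 -1.07800e+00]
[[-1.  -0.3]
 [ 0.9  0.5]
 [ 0.6  0.1]
 [-0.3 -0.3]
 [-0.2  0. ]
 [-0.3  0.6]
 [-0.9 -0. ]
 [ 1.1 -0.3]
 [ 0.1 -0.1]
 [-0.1 -0.5]]
```

Call:
play_rows(series="0 1 -1 -0.01 0 0; 0 3 -3 -0.02 0 0; 0 6 -6 -0.04 0 0; 0 9 -9 -0.07 0 0; 0 12 -12 -0.1 0 0; 0 15 -15 -0.12 0 0; 0 18 -18 -0.14 0 0; 0 21 -21 -0.17 0 0", gripper=-1)

```text
t: 1.15
tcp_pos: [312.5, 247.0, 253.5]
orientation: [[0.001, -0.171, -0.985], [0.001, -0.985, 0.171], [-1.0, -0.001, -0.0]]
wrist_force: [1.1, 1.0, -0.6]
opening: 0.997
```

```bash
python3 -c "
from go import *
plan(526.6,-222.2,230,-83)"
```

```text
t 1.15 at [312.5 247.  253.5] shift cm [  2.33  42.56 -29.13] len 51.6 turn [-0.2943 -0.0005  0.0007]
```

Call:
play_rows(series="0.3 3.5 -2.4 -0.03 0 0; 0.6 7 -4.8 -0.06 0 0; 0.9 10.5 -7.2 -0.09 0 0; 1.2 14 -9.6 -0.12 0 0; 1.5 17.5 -12 -0.15 0 0; 1.8 21 -14.4 -0.18 0 0; 2.1 24.5 -16.8 -0.2 0 0; 2.3 28 -19.2 -0.22 0 0")

```text
t: 1.95
tcp_pos: [452.8, -61.9, 230.4]
orientation: [[0.001, 0.047, -0.999], [0.0, -0.999, -0.047], [-1.0, -0.0, -0.001]]
wrist_force: [0.3, 0.3, -0.6]
opening: 1.001
```

```bash
python3 -c "
from go import *
plan(526.6,-222.2,200,-83)"
```

```text
t 1.95 at [452.8 -61.9 230.4] shift cm [ 3.04 16.36 -6.62] len 17.9 turn [-0.075  -0.0006  0.0001]
```

Call:
play_rows(series="0.5 3.5 -1.4 -0.02 0 0; 1 7 -2.8 -0.04 0 0; 1.5 10.5 -4.2 -0.06 0 0; 2.2 13.5 -5.5 -0.07 0 0; 2.8 15.6 -6.3 -0.075 0 0; 3.04 16.4 -6.6 -0.075 0 0; 3.04 16.4 -6.6 -0.075 0 0")

```text
t: 2.65
tcp_pos: [525.9, -221.2, 199.2]
orientation: [[-0.001, 0.119, -0.993], [0.0, -0.993, -0.119], [-1.0, -0.0, 0.001]]
wrist_force: [-0.2, 0.8, -0.0]
opening: 0.998
```

```bash
python3 -c "
from go import *
plan(526.6,-222.2,200,-83)
c=optics.camera_info('wrist');im=optics.get_image('wrist')
crop('wrist',0,0,512,384,1.5,'w1',im)
yaw=1.693
from fit import T
print(proj('wrist',T([526.6,-222.2,yaw],[(8,-12,110),(8,12,110),(-8,12,110),(-8,-12,110),(13,-22,45),(13,22,45),(-13,22,45),(-13,-22,45)]),c)*1.5)"
```

```text
t 2.65 at [ 525.9 -221.2  199.2] shift cm [-0.08  0.1  -0.06] len 0.1 turn [-0.0026  0.0013  0.0004]
[[370.47260399 283.60575805]
 [370.98408364 328.96538227]
 [402.32475991 328.90955433]
 [402.77174897 283.54226939]
 [365.5468779  241.27973594]
 [366.48066329 307.46927979]
 [405.92504001 307.39556979]
 [406.72638814 241.19170742]]
```

View pics/w1.png

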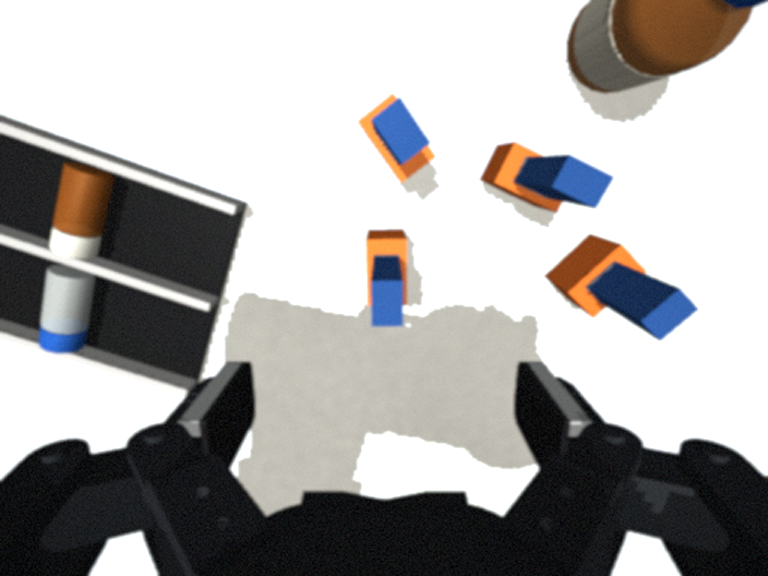

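Call:
play_rows(series="1 0.1 -0.1 0 0 0; 3 0.1 -0.1 0 0 0; 5.5 0.1 -0.1 0 0 0; 8 0.1 -0.1 0 0 0; 10 0.1 -0.1 0 0 0; 11.2 0.1 -0.1 0 0 0; 11.4 0.1 -0.1 0 0 0; 11.4 0.1 -0.1 0 0 0")

```text
t: 3.5
tcp_pos: [527.9, -221.0, 86.4]
orientation: [[0.001, 0.122, -0.993], [-0.0, -0.993, -0.122], [-1.0, 0.0, -0.001]]
wrist_force: [0.6, 0.2, -0.5]
opening: 1.002
```

```bash
python3 -c "
from go import *
crop('side',170,70,290,180,6,'s3');crop('scene',170,100,290,235,4.4,'c3')"
```

```text
(no output)
```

View pics/s3.png

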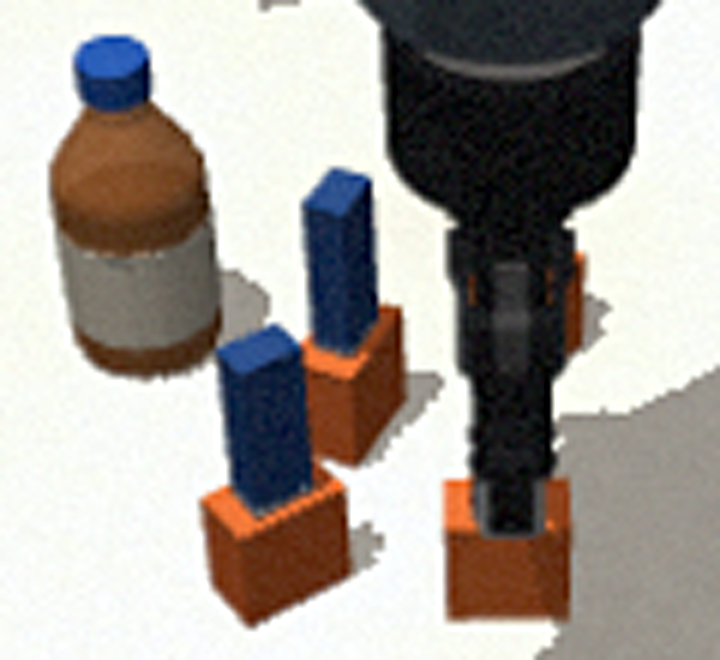

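View pics/c3.png

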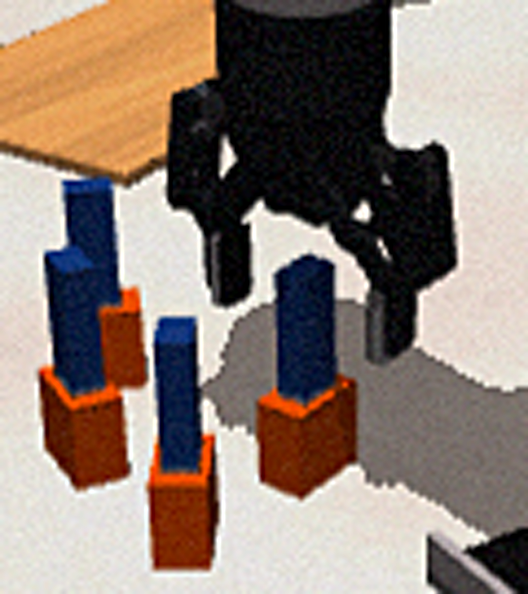

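Fingers straddle the handle, centred (side crop 510,500; scene crop handle 305,330 between the pads). Closing.

Call:
play_rows(series="0 0 0 0 0 0; 0 0 0 0 0 0; 0 0 0 0 0 0; 0 0 0 0 0 0; 0 0 0 0 0 0; 0 0 0 0 0 0; 0 0 0 0 0 0; 0 0 0 0 0 0", gripper=1, newtons=60)

```text
t: 4.4
tcp_pos: [527.7, -221.4, 86.0]
orientation: [[0.0, 0.121, -0.993], [-0.0, -0.993, -0.121], [-1.0, 0.0, -0.0]]
wrist_force: [0.5, 0.3, 1.1]
opening: 0.177
```

Call:
play_rows(series="-0.5 0 0 0 0 0; -1.5 0 0 0 0 0; -3.5 0 0 0 0 0; -6 0 0 0 0 0; -8 0 0 0 0 0; -9.5 0 0 0 0 0; -10 0 0 0 0 0; -10 0 0 0 0 0")

```text
t: 5.2
tcp_pos: [527.9, -221.3, 186.8]
orientation: [[0.002, 0.121, -0.993], [-0.0, -0.993, -0.121], [-1.0, 0.0, -0.002]]
wrist_force: [-0.3, -0.4, -1.7]
opening: 0.18
```

```bash
python3 -c "
from go import *
plan(526.6,-222.2,200,-83)
crop('side',140,30,310,180,4.5,'s4');crop('scene',170,60,310,235,3.4,'c4')
c=optics.camera_info('wrist');im=optics.get_image('wrist')
np.save('w4.npy',im);np.save('w4c.npy',c,allow_pickle=True)
crop('wrist',0,0,512,384,1.5,'w4',im)"
```

```text
t 5.2 at [ 527.9 -221.3  186.8] shift cm [-1.32  0.07  0.14] len 1.3 turn [-0.001  -0.0017 -0.0004]
```

View pics/s4.png

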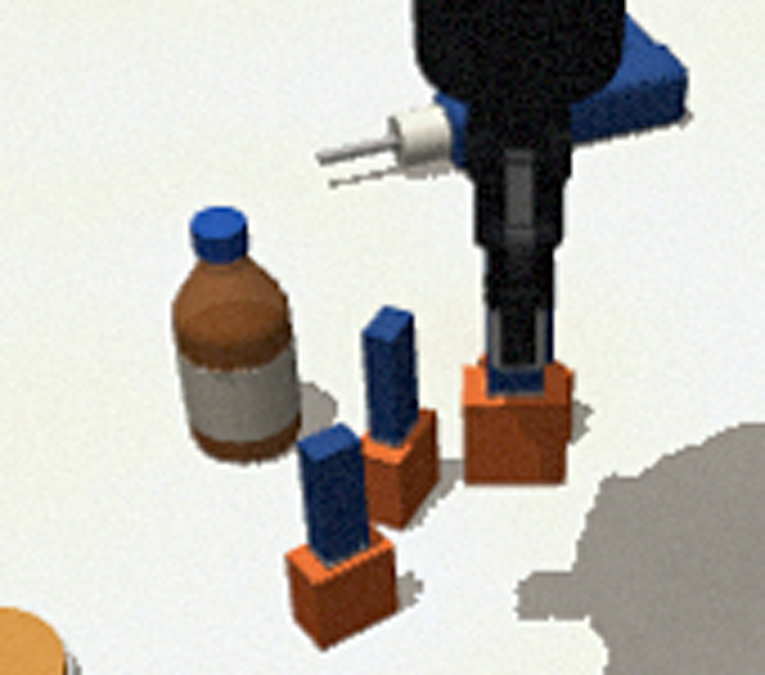

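View pics/c4.png

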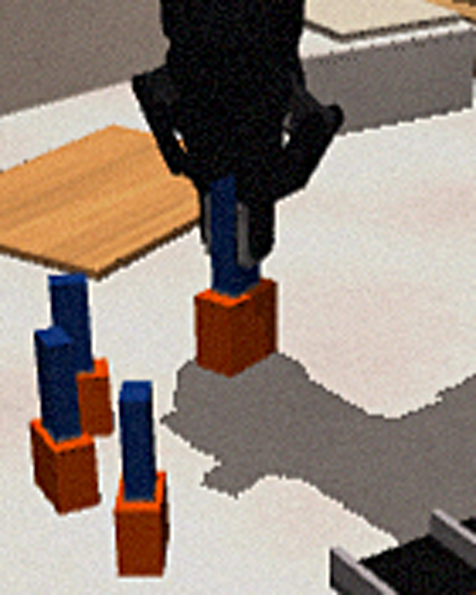

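View pics/w4.png

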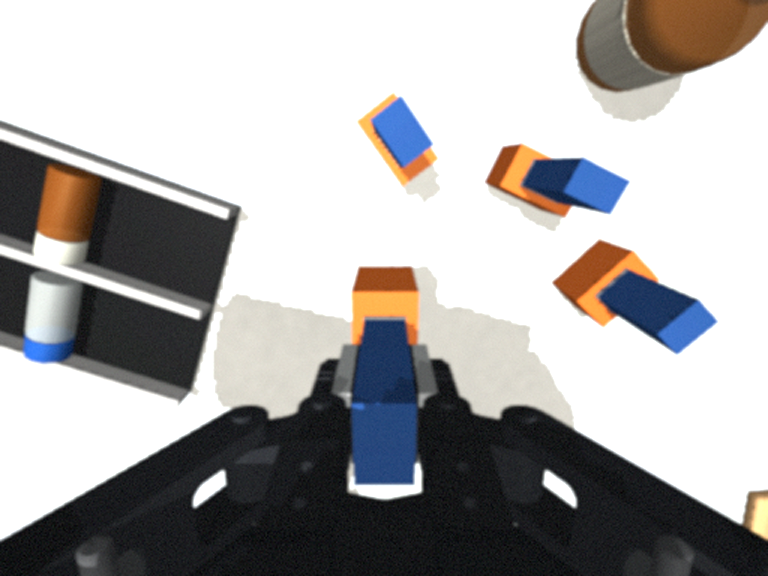

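```bash
python3 -c "
from go import *
plan(527.4,-69.8,150,-102.8)"
```

```text
t 5.35 at [ 527.  -221.1  184.8] shift cm [  3.49 -15.01  -1.87] len 15.5 turn [0.3444 0.0019 0.0006]
```

Call:
play_rows(series="0 -1.5 -0.2 0.05 0 0; 0.5 -4 -0.5 0.1 0 0; 1.2 -7 -0.9 0.17 0 0; 2 -10 -1.2 0.24 0 0; 2.8 -12.5 -1.5 0.3 0 0; 3.4 -14.3 -1.8 0.34 0 0; 3.5 -15 -1.9 0.344 0 0; 3.5 -15 -1.9 0.344 0 0")

```text
t: 6.15
tcp_pos: [528.0, -69.6, 150.2]
orientation: [[-0.002, -0.219, -0.976], [-0.0, -0.976, 0.219], [-1.0, 0.001, 0.001]]
wrist_force: [0.3, -0.6, -0.9]
opening: 0.179
```

```bash
python3 -c "
from go import *
plan(527.4,-69.8,150,-102.8)
c=optics.camera_info('wrist');im=optics.get_image('wrist')
np.save('w5.npy',im);np.save('w5c.npy',c,allow_pickle=True)
crop('wrist',0,0,512,384,1.5,'w5',im)
crop('side',140,90,340,384,2,'s5');crop('scene',210,90,470,340,3,'c5')
"
```

```text
t 6.15 at [528.  -69.6 150.2] shift cm [0.02 0.04 0.05] len 0.1 turn [ 0.0027  0.0015 -0.0006]
```

View pics/w5.png

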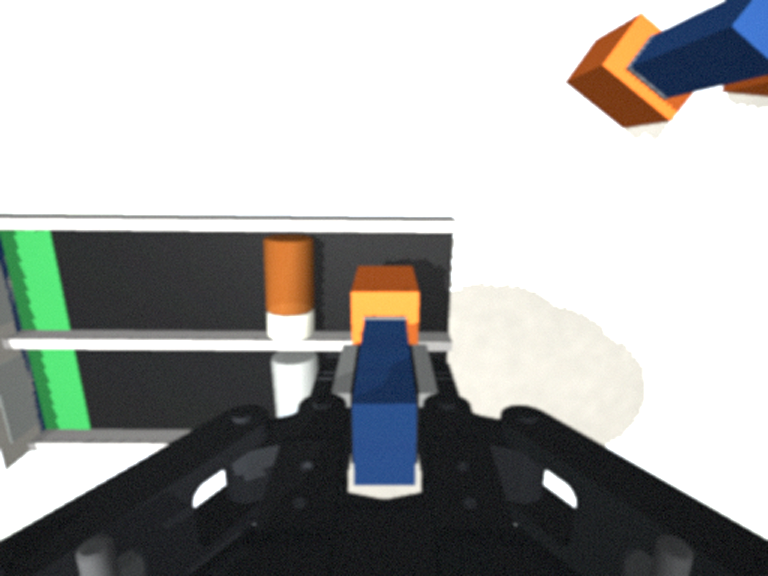

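View pics/s5.png

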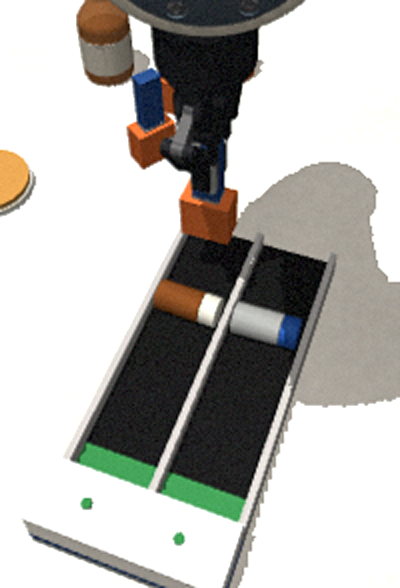

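View pics/c5.png

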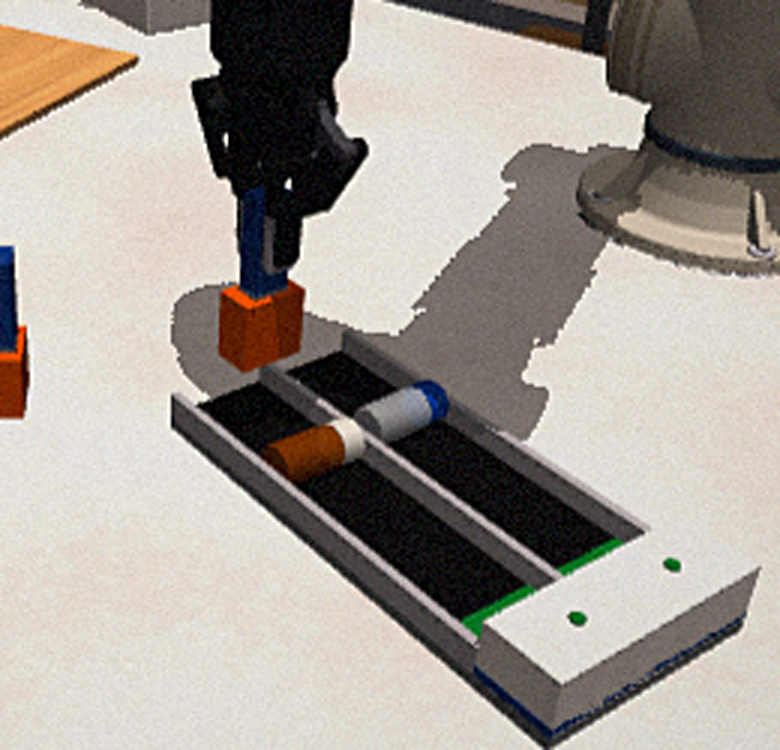

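```bash
python3 -c "
from fit import *
im=np.load('w5.npy');c=np.load('w5c.npy',allow_pickle=True).item()
P=[(-150,-75,26),(-150,-69,26),(-150,-3,26),(-150,3,26),(90,-69,10),(90,-3,10),(90,3,10),(90,69,10),(-150,-69,10),(-47,-36,38)]
for p in zip(P,((proj('wrist',T([516.7,45.5,1.348],P),c)+.5)*1.5).round(1)):print(*p)
crop('wrist',250,130,320,250,6,'w5a',im);crop('wrist',0,130,220,300,3.6,'w5b',im)"
```

```text
(-150, -75, 26) [457.5 222.7]
(-150, -69, 26) [457.  233.5]
(-150, -3, 26) [451.7 342.9]
(-150, 3, 26) [451.2 352.1]
(90, -69, 10) [ 48.7 228.4]
(90, -3, 10) [ 70.5 332.3]
(90, 3, 10) [ 72.4 341. ]
(90, 69, 10) [ 91.3 431.1]
(-150, -69, 10) [452.7 229.4]
(-47, -36, 38) [271.6 295.7]
```

View pics/w5a.png

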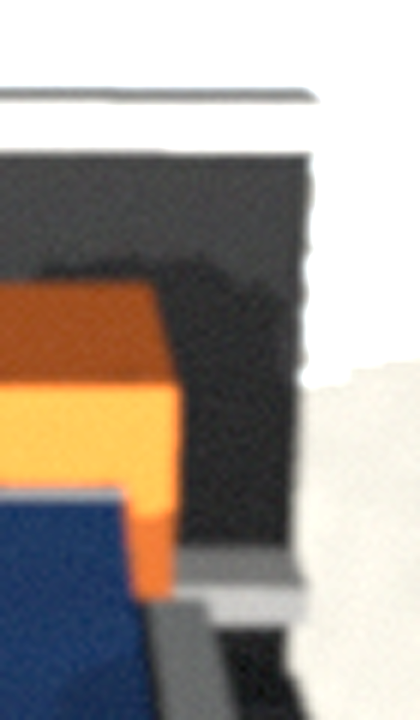

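View pics/w5b.png

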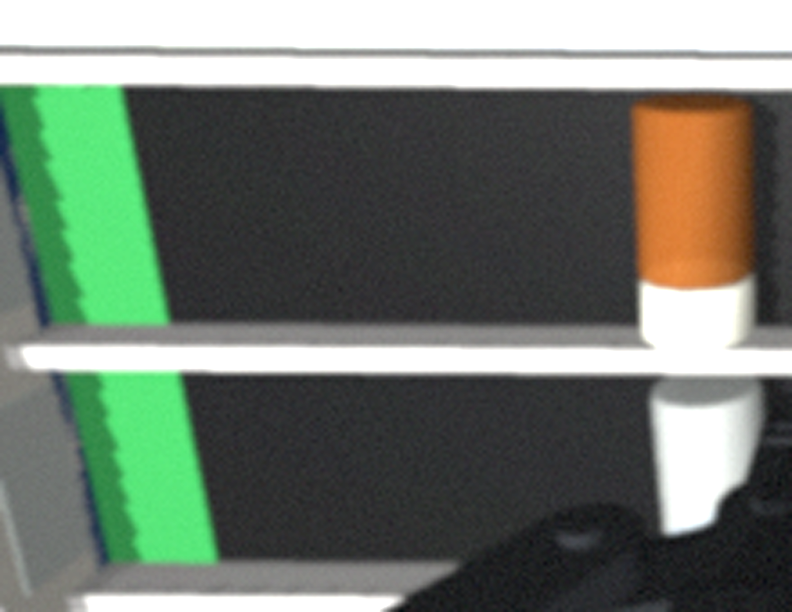

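```bash
python3 -c "
from fit import *
c=np.load('w5c.npy',allow_pickle=True).item()
q=[516.7,45.5,1.348]
R=np.array([[np.cos(q[2]),-np.sin(q[2])],[np.sin(q[2]),np.cos(q[2])]])
def loc(u,v,z): p=px('wrist',u/1.5-.5,v/1.5-.5,z,c); return (R.T@(p[:2]-q[:2])).round(1)
print(loc(289,280,30),loc(0,230.8,26),loc(452,233.7,26),loc(13,349,26),loc(451,350,26))
# paddle block: front top edge, at block top z=64+45
print('paddle corners',loc(351,290,109),loc(419.5,290,109), loc(355,266,64),loc(413,266,64))
"
```

```text
[-55.4 -42.9] [105.2 -69.9] [-147.2  -68.9] [114.6   1.6] [-149.8    1.6]
paddle corners [-96.7 -59.8] [-122.9  -59.8] [-95.3 -58.9] [-123.3  -59. ]
```

Call:
play_rows(series="0.5 0 0 0 0 0; 1.5 0 0 0 0 0; 2.7 0 0 0 0 0; 3.8 0 0 0 0 0; 4.5 0 0 0 0 0; 4.8 0 0 0 0 0; 4.8 0 0 0 0 0; 4.8 0 0 0 0 0")

```text
t: 7.1
tcp_pos: [528.6, -70.1, 103.2]
orientation: [[0.001, -0.221, -0.975], [-0.0, -0.975, 0.221], [-1.0, -0.0, -0.001]]
wrist_force: [0.0, 0.1, -0.9]
opening: 0.183
```

```bash
python3 -c "
from go import *
plan(516.7+.2215*76+.9752*37,45.5+.9752*76-.2215*37,102.4,-102.8)
crop('wrist',0,0,512,384,1.5,'w6')
crop('side',170,140,300,300,4,'s6')
"
```

```text
t 7.1 at [528.6 -70.1 103.2] shift cm [ 8.000e-02 -1.861e+01  1.000e-02] len 18.6 turn [ 0.0008 -0.0007  0.    ]
```

View pics/w6.png

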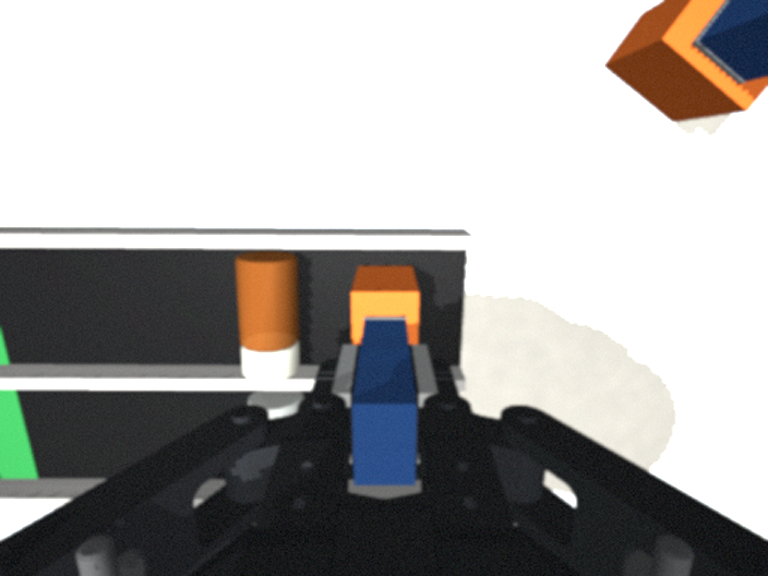

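View pics/s6.png

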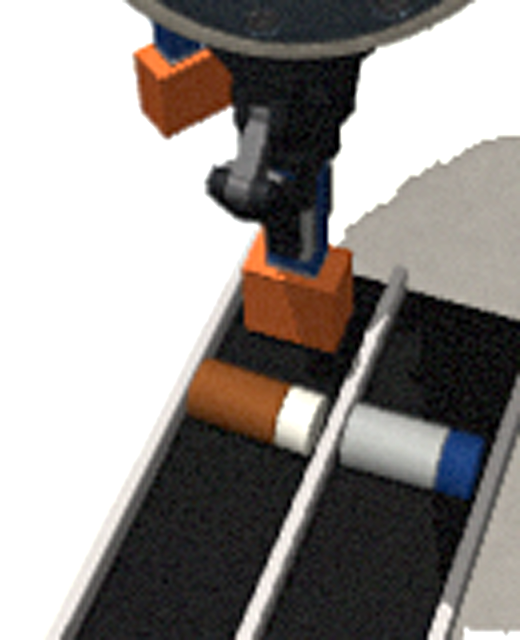

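Call:
play_rows(series="0 -0.4 0 0 0 0; 0 -0.9 0 0 0 0; 0 -1.4 0 0 0 0; 0 -1.8 0 0 0 0; 0 -2.2 0 0 0 0; 0 -2.6 0 0 0 0; 0 -2.9 0 0 0 0; 0 -3.2 0 0 0 0")

```text
t: 8.0
tcp_pos: [535.4, -38.6, 102.9]
orientation: [[-0.0, -0.221, -0.975], [-0.0, -0.975, 0.221], [-1.0, 0.0, 0.0]]
wrist_force: [0.6, -0.9, -1.4]
opening: 0.182
```

Call:
play_rows(series="0 -0.3 0 0 0 0; 0 -0.6 0 0 0 0; 0 -1 0 0 0 0; 0 -1.4 0 0 0 0; 0 -1.8 0 0 0 0; 0 -2.2 0 0 0 0; 0 -2.6 0 0 0 0; 0 -3 0 0 0 0")

```text
t: 8.8
tcp_pos: [542.1, -9.3, 102.9]
orientation: [[-0.0, -0.221, -0.975], [-0.0, -0.975, 0.221], [-1.0, 0.0, 0.0]]
wrist_force: [0.3, -0.4, -1.1]
opening: 0.178
```

```bash
python3 -c "
from go import *
plan(516.7+.2215*76+.9752*37,45.5+.9752*76-.2215*37,102.4,-102.8)
crop('wrist',0,0,512,384,1.5,'w7')
crop('side',140,140,300,330,3,'s7')
"
```

```text
t 8.8 at [542.1  -9.3 102.9] shift cm [  0.05 -12.38  -0.02] len 12.4 turn [ 0.0007  0.     -0.    ]
```

View pics/w7.png

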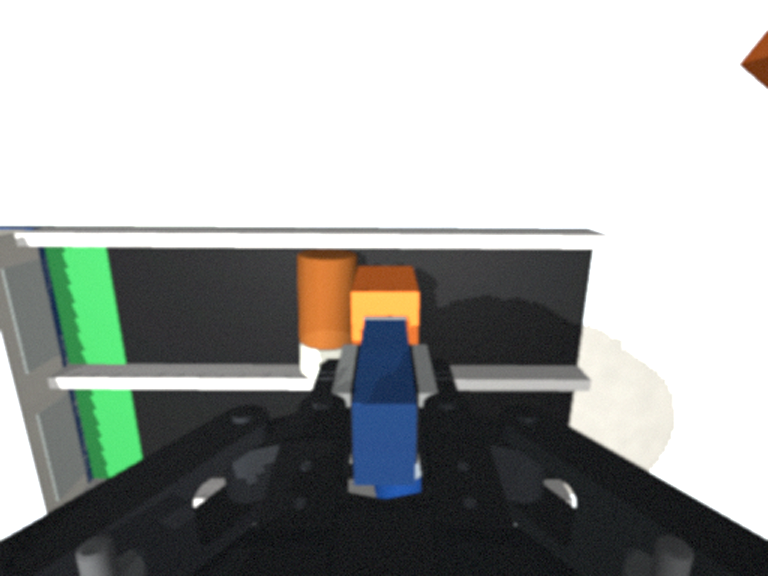

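View pics/s7.png

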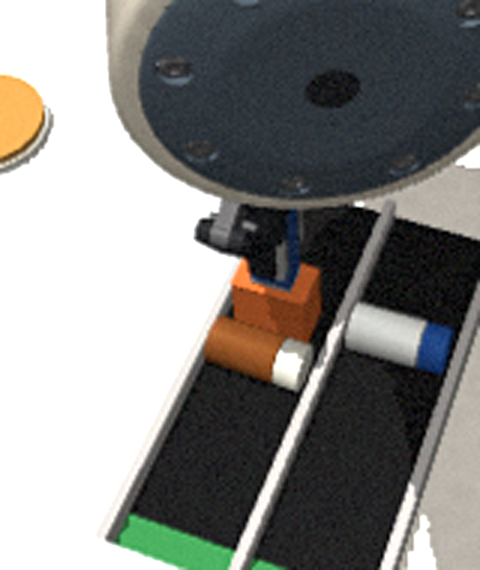

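Call:
play_rows(series="0 -0.4 0 0 0 0; 0 -0.8 0 0 0 0; 0 -1.2 0 0 0 0; 0 -1.6 0 0 0 0; 0 -2 0 0 0 0; 0 -2.5 0 0 0 0; 0 -3 0 0 0 0; 0 -3.5 0 0 0 0")

```text
t: 9.7
tcp_pos: [549.9, 24.9, 102.9]
orientation: [[0.0, -0.221, -0.975], [0.0, -0.975, 0.221], [-1.0, -0.0, -0.0]]
wrist_force: [-0.8, -0.2, -0.8]
opening: 0.181
```

Call:
play_rows(series="0 -0.5 0 0 0 0; 0 -1 0 0 0 0; 0 -1.5 0 0 0 0; 0 -2 0 0 0 0; 0 -2.5 0 0 0 0; 0 -3 0 0 0 0; 0 -3.5 0 0 0 0; 0 -4 0 0 0 0")

```text
t: 10.5
tcp_pos: [558.7, 63.9, 102.9]
orientation: [[-0.0, -0.221, -0.975], [-0.0, -0.975, 0.221], [-1.0, 0.0, 0.0]]
wrist_force: [-0.7, -0.6, -0.9]
opening: 0.18
```

Call:
play_rows(series="0 -0.4 0 0 0 0; 0 -0.7 0 0 0 0; 0 -1 0 0 0 0; 0 -1.3 0 0 0 0; 0 -1.6 0 0 0 0; 0 -1.9 0 0 0 0; 0 -2.2 0 0 0 0; 0 -2.5 0 0 0 0")

```text
t: 11.3
tcp_pos: [564.2, 88.1, 102.9]
orientation: [[0.0, -0.221, -0.975], [0.0, -0.975, 0.221], [-1.0, -0.0, -0.0]]
wrist_force: [-0.8, -0.8, -2.4]
opening: 0.177
```

```bash
python3 -c "
from go import *
plan(516.7+.2215*76+.9752*37,45.5+.9752*76-.2215*37,102.4,-102.8)
crop('wrist',0,0,512,384,1.5,'w8')
crop('side',140,180,300,384,3,'s8')
"
```

```text
t 11.3 at [564.2  88.1 102.9] shift cm [ 0.05 -2.39 -0.02] len 2.4 turn [ 0.0006 -0.      0.    ]
```

View pics/w8.png

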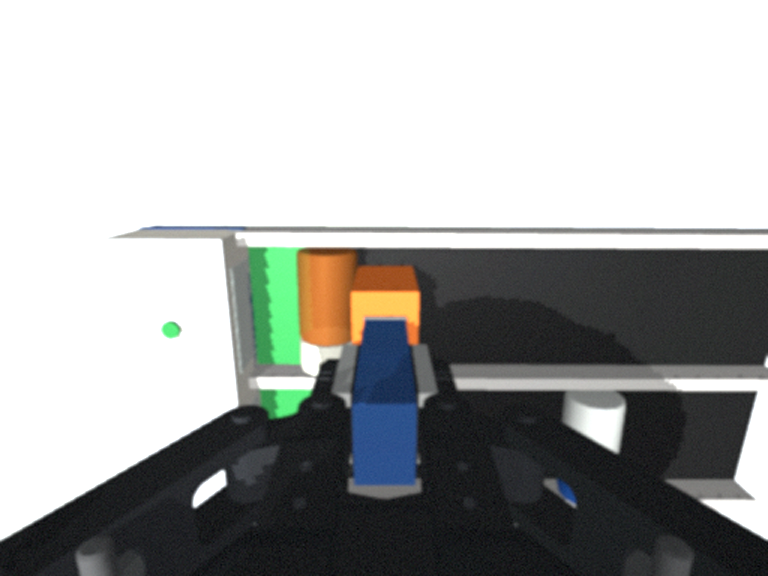

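View pics/s8.png

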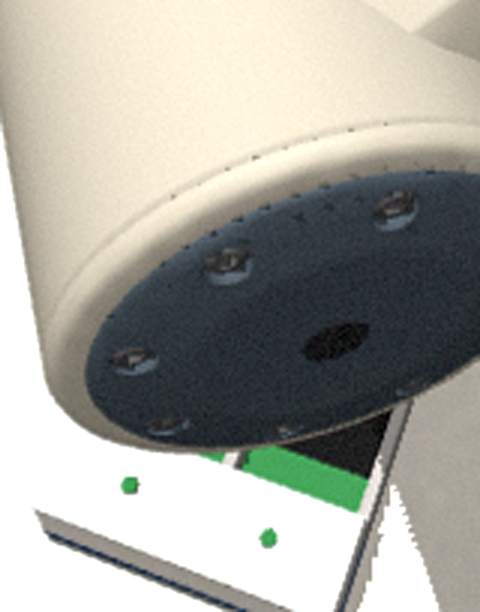

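Call:
play_rows(series="0 -0.3 0 0 0 0; 0 -0.6 0 0 0 0; 0 -0.9 0 0 0 0; 0 -1.2 0 0 0 0; 0 -1.4 0 0 0 0; 0 -1.6 0 0 0 0; 0 -1.8 0 0 0 0; 0 -1.8 0 0 0 0")

```text
t: 12.2
tcp_pos: [568.2, 105.7, 102.9]
orientation: [[0.0, -0.221, -0.975], [0.0, -0.975, 0.221], [-1.0, -0.0, -0.0]]
wrist_force: [-0.4, -0.0, -2.3]
opening: 0.177
```

```bash
python3 -c "
from go import *
plan(516.7+.2215*76+.9752*37,45.5+.9752*76-.2215*37,102.4,-102.8)
crop('wrist',100,130,300,270,4,'w9')
"
```

```text
t 12.2 at [568.2 105.7 102.9] shift cm [ 0.05 -0.59 -0.02] len 0.6 turn [ 0.0008 -0.0001  0.0001]
```

View pics/w9.png

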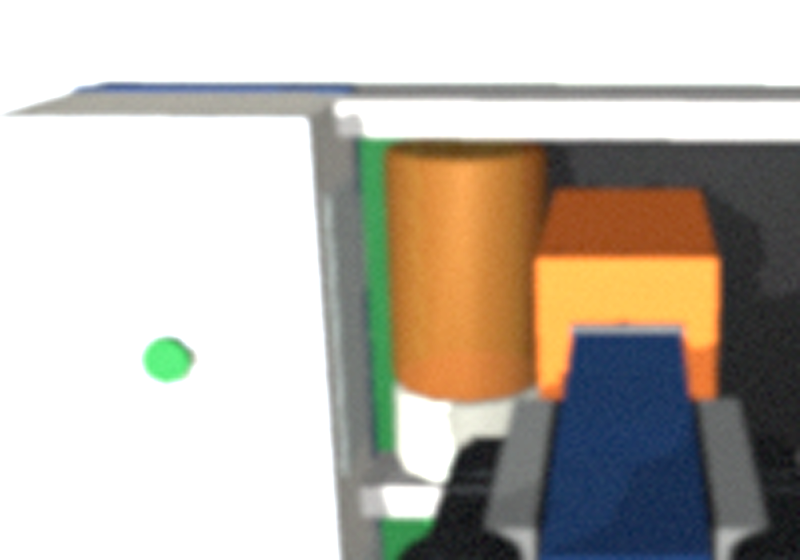

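Call:
play_rows(series="0 -0.1 0 0 0 0; 0 -0.2 0 0 0 0; 0 -0.3 0 0 0 0; 0 -0.4 0 0 0 0; 0 -0.4 0 0 0 0; 0 -0.4 0 0 0 0")

```text
t: 12.85
tcp_pos: [569.0, 109.4, 102.9]
orientation: [[0.0, -0.221, -0.975], [0.0, -0.975, 0.221], [-1.0, -0.0, -0.0]]
wrist_force: [0.6, -0.3, -1.7]
opening: 0.176
```

```bash
python3 -c "
from go import *
crop('wrist',100,130,300,270,4,'w10')
"
```

```text
(no output)
```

View pics/w10.png

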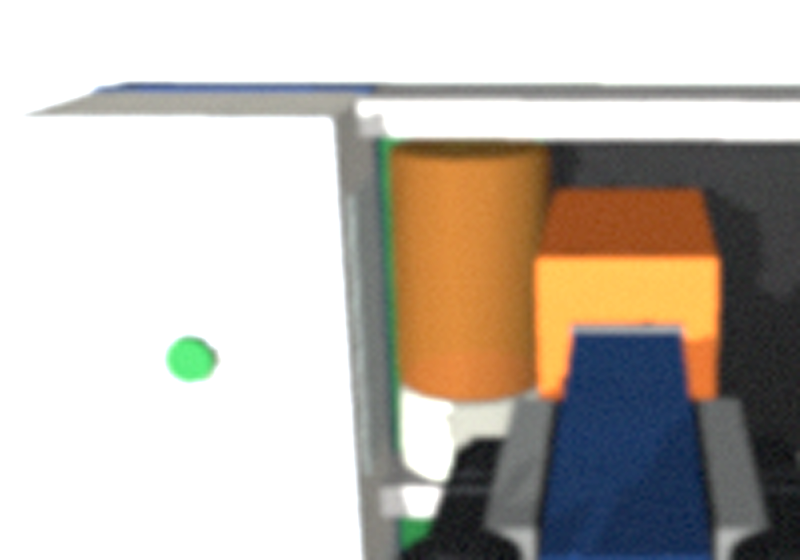

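Call:
play_rows(series="0 0.3 0 0 0 0; 0 0.8 0 0 0 0; 0 1.6 0 0 0 0; 0 2.6 0 0 0 0; -1 3.4 0 0 0 0; -3 4 0 0 0 0; -5.5 4.4 0 0 0 0; -8 4.6 0 0 0 0")

```text
t: 13.7
tcp_pos: [558.5, 63.3, 184.6]
orientation: [[0.0, -0.222, -0.975], [-0.0, -0.975, 0.222], [-1.0, 0.0, -0.0]]
wrist_force: [0.6, 1.0, -0.6]
opening: 0.18
```

```bash
python3 -c "
from go import *
plan(500,-215,170,-90)
"
```

```text
t 13.7 at [558.5  63.3 184.6] shift cm [ 1.46 28.44 -0.46] len 28.5 turn [-2.236e-01 -3.000e-04 -1.000e-04]
```

Call:
play_rows(series="0 1.5 0 0 0 0; 0 4 0 -0.03 0 0; 0 8 -0.1 -0.06 0 0; 0 12 -0.2 -0.1 0 0; 0 16 -0.2 -0.14 0 0; 0 20 -0.3 -0.18 0 0; 0 24 -0.4 -0.21 0 0; 0.7 27 -0.5 -0.224 0 0")

```text
t: 14.5
tcp_pos: [503.1, -202.8, 176.9]
orientation: [[0.002, 0.001, -1.0], [-0.001, -1.0, -0.001], [-1.0, 0.001, -0.002]]
wrist_force: [0.2, 0.1, -1.5]
opening: 0.185
```

Call:
play_rows(series="0.2 1 0 0 0 0; 0.6 1.4 0 0 0 0; 0.7 1.4 0 0 0 0; 0.7 1.4 0 0 0 0")

```text
t: 14.9
tcp_pos: [504.1, -213.2, 168.7]
orientation: [[-0.0, 0.002, -1.0], [0.0, -1.0, -0.002], [-1.0, -0.0, 0.0]]
wrist_force: [0.7, 0.2, -0.7]
opening: 0.182
```

```bash
python3 -c "
from go import *
plan(500,-215,86,-90)
crop('side',120,80,360,384,2,'s11');crop('scene',180,60,470,340,2.7,'c11')
"
```

```text
t 14.9 at [ 504.1 -213.2  168.7] shift cm [8.27 0.18 0.41] len 8.3 turn [0.0019 0.0004 0.0003]
```

View pics/s11.png

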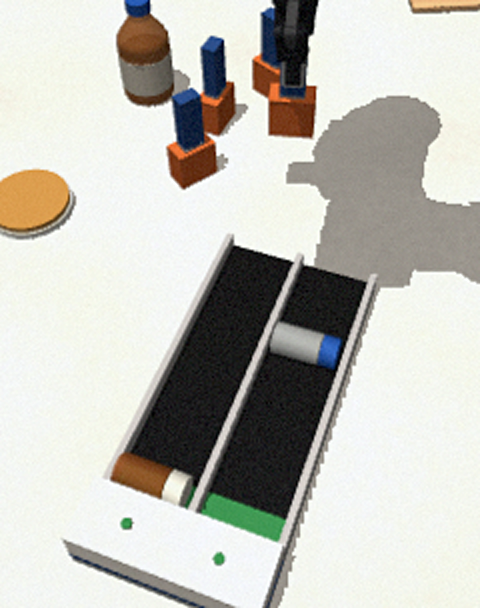

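View pics/c11.png

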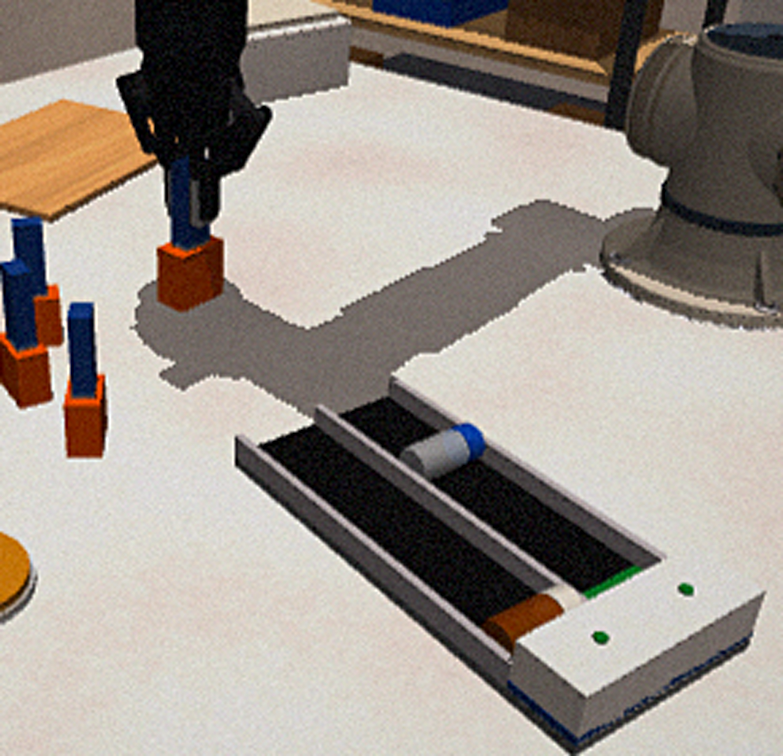

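Both views show the amber vial lying against the reader on the green patch, with the clear vial in its starting place. The next move lowers the paddle gently.

Call:
play_rows(series="1 0 0 0 0 0; 2.5 0 0 0 0 0; 4 0 0 0 0 0; 5.5 0 0 0 0 0; 6.8 0 0 0 0 0; 7.5 0 0 0 0 0; 7.9 0 0 0 0 0; 7.9 0 0 0 0 0")

```text
t: 15.8
tcp_pos: [503.9, -213.7, 89.5]
orientation: [[-0.001, 0.002, -1.0], [0.0, -1.0, -0.002], [-1.0, -0.0, 0.001]]
wrist_force: [1.2, -0.6, -0.9]
opening: 0.179
```

Call:
play_rows(series="0.1 0 0 0 0 0; 0.2 0 0 0 0 0; 0.3 0 0 0 0 0; 0.3 0 0 0 0 0; 0.3 0 0 0 0 0")

```text
t: 16.3
tcp_pos: [504.1, -214.0, 87.0]
orientation: [[0.0, 0.001, -1.0], [-0.0, -1.0, -0.001], [-1.0, 0.0, -0.0]]
wrist_force: [-0.1, 0.1, -1.2]
opening: 0.18
```

Call:
play_rows(series="0.05 0 0 0 0 0; 0.1 0 0 0 0 0; 0.15 0 0 0 0 0; 0.15 0 0 0 0 0")

```text
t: 16.7
tcp_pos: [504.2, -214.1, 86.0]
orientation: [[0.001, 0.001, -1.0], [-0.0, -1.0, -0.001], [-1.0, 0.0, -0.001]]
wrist_force: [-2.2, 0.8, 3.8]
opening: 0.18
```

Upward force of 3.8 N, so the paddle is on the bench. Opening the gripper.

Call:
play_rows(series="0 0 0 0 0 0; 0 0 0 0 0 0; 0 0 0 0 0 0; 0 0 0 0 0 0; 0 0 0 0 0 0; 0 0 0 0 0 0; 0 0 0 0 0 0; 0 0 0 0 0 0", gripper=-1)

```text
t: 17.5
tcp_pos: [504.1, -214.0, 85.4]
orientation: [[0.0, 0.001, -1.0], [-0.0, -1.0, -0.001], [-1.0, 0.0, -0.0]]
wrist_force: [0.4, 0.3, -0.4]
opening: 0.997
```

Call:
play_rows(series="-0.5 0 0 0 0 0; -2 0 0 0 0 0; -4 0 0 0 0 0; -6.5 0 0 0 0 0; -9 0 0 0 0 0; -11 0 0 0 0 0; -12 0 0 0 0 0; -12 0 0 0 0 0")

```text
t: 18.3
tcp_pos: [504.7, -214.1, 206.8]
orientation: [[0.003, 0.001, -1.0], [-0.001, -1.0, -0.001], [-1.0, 0.001, -0.003]]
wrist_force: [0.7, -0.4, 0.2]
opening: 1.002
```

```bash
python3 -c "
from go import *
crop('side',120,80,360,384,2,'s12');crop('scene',180,60,470,340,2.7,'c12')
"
```

```text
(no output)
```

View pics/s12.png

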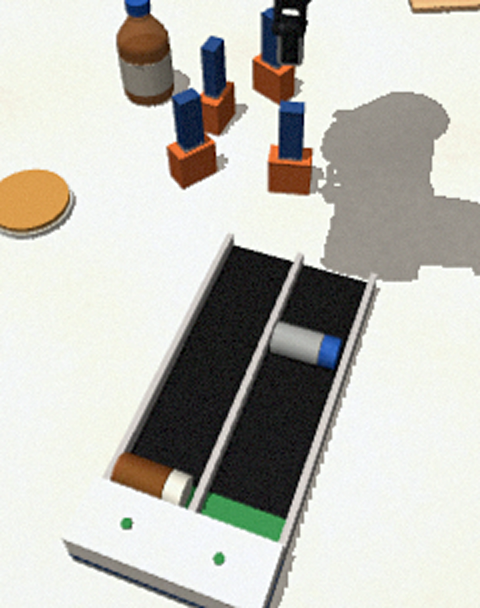

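View pics/c12.png

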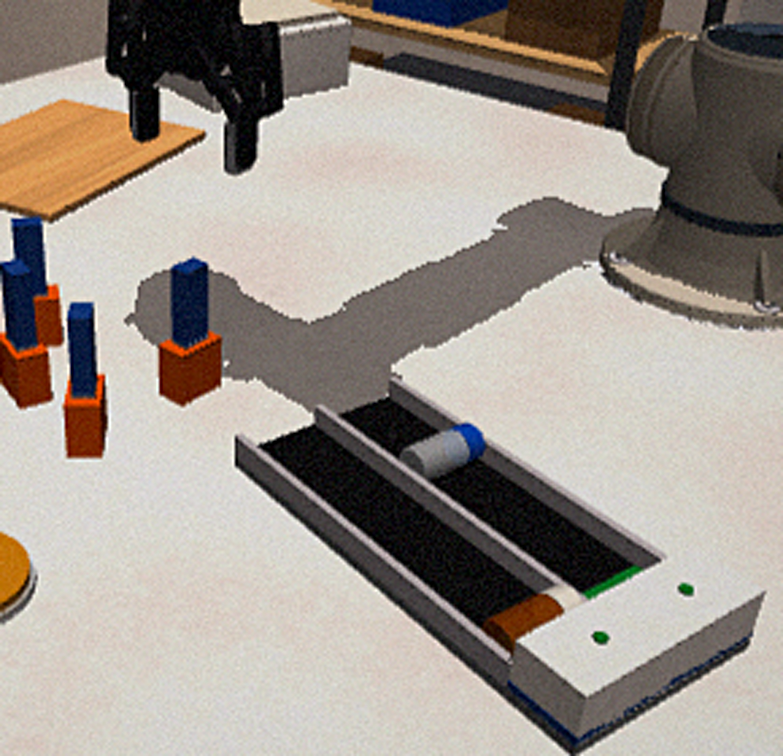

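```bash
python3 -c "
from h import *
q=[516.7,45.5,1.348];R=np.array([[np.cos(q[2]),-np.sin(q[2])],[np.sin(q[2]),np.cos(q[2])]])
for n,uv in (('side',(152/2+120,479/2+80)),('scene',(533/2.7+180,616/2.7+60))): print(n,R.T@(px(n,*uv,28)[:2]-q[:2]))
print(r.hand_in())"
```

```text
side [101.91285339 -38.2010771 ]
scene [102.2585401  -39.13734056]
the job is handed in; nothing more can be done
None
```

I rolled the amber vial to the reader with the paddle, stood the paddle back on the bench, and handed the job in at about 18.5 s. The hand-in reports no verdict.

- **Paddle choice:** I took the paddle nearest the base, about 570 mm away. The other three are 640 mm or farther.
- **Rolling:** I lowered the paddle into the lane behind the vial and pushed at 50 mm/s or less, slower at the end. The measured wrist force stayed under about 3 N after each push.
- **Amber vial:** The final pictures put its centre at track x ≈ 102 mm (allowed 91 to 115), in its lane on the green patch. The side and scene cameras agree to 0.4 mm.
- **Clear vial:** It looks unmoved in both views. I judged this by eye and did not measure it.
- **Paddle:** I lowered it until the bench pushed back with 3.8 N, then let go and backed off upwards. It stands upright near (504, -214), clear of the track.

No check failed. The first track fit had errors of up to 3 pixels because I had used a point hidden behind the reader. Without that point the errors fell to about 1 pixel, and the wrist camera agreed with the new fit to within a few millimetres.

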